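# Hold the right inspection mirror so the camera sees the heel mark

## Task

Pick up the middle-sized of the three yellow-posted mirrors by its post and hold it upright in the air, its glass centred above the black ring of the inspection station and level with the camera's lens, turned halfway between the lens and the orange mark on the shoe's heel so that the lens sees the mark in the glass. Finish still holding it steady there: do not put it down or let go. Leave the shoe, its swing arm and everything else on the bench where they are.

Things in the scene. Friction and masses are not known exactly. Their poses are not given: they have to be found in the camera images.
- mirror_middle: The mirror to use: black block 24 mm thick (x), 52 mm wide (y) and 52 mm high, with square silver-blue glass on its +x face and an 18 x 18 mm square yellow grip post, 50 mm tall, upright on the middle of its top (total height 102 mm). Origin: centre of its underside; z up; +x points straight out of the glass. About 0.12 kg. Stands loose, upright, on the thin green mat (3 mm thick), one of three in a row about 120 mm apart, in any order.
- glass (a point): Centre of the middle-sized mirror's glass: 12 mm along +x and 26 mm up from mirror_middle's origin. Axes parallel to the mirror's.
- mirror_small: Look-alike, wrong size: the same 24 mm thick block and the same post, but 40 mm wide and high (total height 90 mm). Origin: centre of its underside. To be left standing.
- mirror_large: Look-alike, wrong size: the same 24 mm thick block and the same post, but 64 mm wide and high (total height 114 mm). Origin: centre of its underside. To be left standing.
- station: The inspection station, fixed to the bench for the whole job (its place and yaw differ each time): a grey round base of 130 mm diameter with a white hub on it (80 mm diameter, top 24 mm above the bench) bearing a black ring, 40 mm outside diameter; a small grey camera on a post stands beside it; a steel swing arm pivots about the hub. Origin: under the ring's centre, on the bench; z up.
- spot (a point): Centre of the black ring, on the hub's top, 25 mm above the bench: the point above which the glass is to be centred.
- lens (a point): Centre of the front of the camera's lens (black barrel, 28 mm diameter), 107 mm above the bench, 140 mm level distance from the ring's centre; it looks level, straight at the axis of the ring. The grey camera body behind it is 36 mm wide, and its top is 125 mm above the bench.
- mark (a point): Centre of the round orange mark (18 mm) on the back of the blue shoe's heel, 107 mm above the bench, 140 mm level distance from the ring's axis, facing it; orange tape runs up from it over the heel's rim. The shoe stands on the stiff swing arm, toe pointing away from the ring, reaching 305 mm from it, top 147 mm above the bench. Seen from the ring, the mark lies 0.8 to 1.5 rad anticlockwise of the lens.
- aim: Unseen reference frame at the ring's centre, on the bench, used for judging: z up, its x axis level and pointing exactly halfway between the direction from the ring to the lens and that from the ring to the mark. The glass's outward direction should agree with it.
- thread_cone: Bystander: brown thread on a red cone, 58 mm diameter, 115 mm high. Origin: centre of its underside.
- glue_jar: Bystander: amber glue jar with orange lid, 60 mm diameter, about 75 mm high. Origin: centre of its underside.
- finish_bottle: Bystander: white bottle with orange cap, 60 mm diameter, about 150 mm high. Origin: centre of its underside.
- wax_tin: Bystander: red wax tin, 66 mm diameter, 22 mm high. Origin: centre of its underside.
- spool: Bystander: small white spool with blue thread, 36 mm diameter, 34 mm high. Origin: centre of its underside.
Not all that is in view belongs to the job. What is shaped like the mirror_middle but pink or purple is not meant.

How it is judged (in metres and radians):
On the way, in this order (a step that is already met when the one before it is completed fails the run):
1. the middle-sized mirror is lifted clear of the bench in the fingers (height (world z) of mirror_middle above 0.04 m and contact force between the fingers and mirror_middle above 1 N), for 0.2 s.
2. the mirror is held over the ring at the angle that shows the mark to the lens (horizontal distance between glass and spot below 0.012 m and z of glass in the frame of station between 0.095 and 0.119 m and angle between the x axis of mirror_middle and the x axis of aim, either way round below 0.08 rad and x of each of lens, mark in the frame of mirror_middle above 0.04 m and angle between mirror_middle's own z axis and vertical below 0.08 rad and contact force between the fingers and mirror_middle above 1 N and contact force between mirror_middle and station below 0.2 N), for 0.5 s.
At the end, for the whole second after the job is handed in: Middle mirror held still in the fingers, clear of the station: glass centre within 12 mm of the ring's axis and of the lens's height, upright within 0.08 rad, facing within 0.08 rad of halfway between lens and mark; mark shifted under 10 mm, bystanders under 30 mm (all of step 2 and linear speed of mirror_middle below 0.02 m/s and angular speed of mirror_middle below 0.15 rad/s and distance of mark from where it was at the start of the episode below 0.01 m and distance of each of mirror_small, mirror_large, thread_cone, glue_jar, finish_bottle, wax_tin, spool from where it was at the start of the episode below 0.03 m); the arm keeps its last pose, push and grip.
It fails at once if the shoe on its swing arm is pushed aside by 20 mm or more (distance of mark from where it was at the start of the episode above 0.02 m).
It fails at once if another mirror or a bystander is moved by more than 40 mm (distance of any of mirror_small, mirror_large, thread_cone, glue_jar, finish_bottle, wax_tin, spool from where it was at the start of the episode above 0.04 m).
It also fails if it takes over 35 s, if anything falls off the work surface, if the arm or the gripper's body presses on something with over 40 N, if the wrist force passes 120 N, or if a joint passes its speed limit or range.

## Robot

A 6-joint arm with a two-finger parallel gripper is mounted at the origin on the work surface. World frame = base frame: x ahead of the robot, y to its left, z up, the work surface at z = 0. Lengths are in mm, angles in rad, forces in N, time in s.
With the tool pointing down it reaches from about 275 to 1000 mm from the base axis. Payload 8.4 kg.
Tool frame: the origin (TCP) lies on the centre line of the jaws, within the pads' length; the fingertips stand 17 mm ahead of it and the grasp point (between the pads) lies 2 mm behind it (r.tcp_to_tips is the z of the fingertips in the tool frame, in mm); z points along the fingers, y is the direction in which the jaws open and shut (so a half turn about z gives the same grasp; the last joint's range is limited). The gripper opens to 85 mm and grips with 20 to 120 N. Pads are 22 mm wide; open, the fingers measure 114 mm over their backs; the gripper's body (76 mm by 85 mm) begins 54 mm behind the grasp point. The pads swing forward as they close: fully open they stand 13 mm farther back than shut.
Start: joints at [1.205, 0.353, 1.633, -0, 1.155, -0.002], TCP at [222.391, 584.098, 248.281] pointing down, gripper open.
Joint ranges: [-2.63, 2.63], [-0.92, 2.1], [0.06, 2.66], [-1.3, 4.44], [0, 2.69], [-3.02, 3.02]. Speed limits (rad/s): [2.22, 2.22, 2.79, 3.14, 3.14, 3.14].

## Interface

Orientations are given as [roll, pitch, yaw] about the fixed x, y, z axes, in that order (R = Rz(yaw) Ry(pitch) Rx(roll)).
In Python, from rig import r, cams, job gives the robot as it stands.
- The arm moves only by the tool drive_tool, never from a script. Its argument "deltas" is a list of rows, each a list of 4 numbers: the shift along the tool's x, y, z in cm, then the turn about the tool's z in rad. In form: [[x, y, z, roll], ...]. A call has 1 to 12 rows; each row shifts and turns the commanded pose from where the row before left it, along the tool's axes as they then stand; what a row does not reach is not made up. A row lasts 1/12 s, in which the tool goes at most 41.7 mm and 7.16 degrees, less where a joint would pass 70% of its speed; a pose out of reach is approached as far as the arm can. A call with a gripper value outside its range is refused whole. "jaw" is the closure, from 0 (fully open) to 1 (shut), set as the call begins (left out, the last holds). The fingers move at their own pace and stop on an object; "force" is the grip in N (left out, the last holds). Time passes only in rows, so rows that do not move let the fingers close. It gives the time, the measured TCP pose, the force and the opening at its end, in the units of the state.
- r.sense(): the state, without advancing time (a new reading comes with each control period).
- cams.grab_frame(name): name is "side" or "top"; returns (picture, depth): 480x640x3 uint8, red, green, blue; 480x640 float32, mm along the optical axis (not along the pixel's ray), 0 where there is no reading.
- cams.camera_params(name): a dict with "fx", "fy", "cx", "cy" (pixels), "R" (3x3) and "t" (3): a world point X has camera coordinates R X + t. Camera axes: x right, y down, z forward; pixel columns grow to the right and rows downward; lengths in mm; the calibration is good to about 2 mm. A picture is of the moment at which its call begins. camera_params takes no time and is no camera call.
- job.sign_off(): hands the job in, once; it reports no verdict.
The state is a dict: "clock": time; "qpos": joint angles; "qvel": joint speeds; "joint_efforts": joint torques, N m; "eef_pos": TCP position; "tcp_rot": TCP orientation; "contact_force": force on the tool from outside, world axes, zero at the start; "wrist_torque": the same for the moment, N m; "opening": opening from 0.0 (shut) to 1.0 (fully open).
Only numpy, scipy, OpenCV 4.12 (cv2) and the standard library are available. Lean on these libraries where they do the work, as an engineer would, in place of code of your own. Each camera call takes 0.05 s, during which the arm holds its last target. There are 200 camera calls.

## Working session

There is one attempt and no reset: what is moved stays moved. The work goes in short steps, Python scripts to look and compute and a tool call to move; the robot and the scene stay as the last step left them, time stands still between calls to the robot, and variables do not carry over. Pictures are saved under pics/ and viewed, about 8 in all and at most 12, crops included, and the job is handed in when it is done.

Besides the shell and the picture viewer there is one more tool, called after ">>>" as name([rows], argument=value, ...), one row to a line, values as JSON. drive_tool: Moves the arm, as the interface text tells. Its arguments: {"type":"object","properties":{"deltas":{"type":"array"},"jaw":{"type":"number"},"force":{"type":"number"}},"required":["deltas"]}

```bash
mkdir -p pics; ls
python3 - <<'E'
from rig import r,cams,job
import cv2,numpy as np
print(r.sense())
for n in("top","side"):
    p,d=cams.grab_frame(n); np.savez(f"{n}0.npz",p=p,d=d)
    cv2.imwrite(f"pics/{n}0.png",p[:,:,::-1]); print(n,cams.camera_params(n))
E
```

```text
pics
{'clock': 0.0, 'qpos': array([ 1.20459730e+00,  3.53636793e-01,  1.63413209e+00, -1.57623881e-05,
        1.15519171e+00, -2.42058965e-03]), 'qvel': array([-0.00021404, -0.00077019,  0.00054797,  0.00106678,  0.00207028,
       -0.00099556]), 'joint_efforts': array([ 1.88002661e-03, -6.05263925e+01, -3.42074275e+01,  3.22758558e-05,
        9.49258741e-03,  4.00795370e-07]), 'eef_pos': array([222.23590108, 583.67473902, 247.56962879]), 'tcp_rot': array([-3.14022469e+00,  1.11006045e-05,  2.77782060e+00]), 'contact_force': array([-0.79468979, -0.73374945, -0.48840476]), 'wrist_torque': array([ 0.06523401,  0.04742681, -0.0007859 ]), 'opening': 1.0034350781653805}
top {'fx': 494.4503243065892, 'fy': 494.4503243065892, 'cx': 319.96369539534845, 'cy': 239.3370131848838, 'R': array([[ 0.02038939, -0.999754  , -0.00872972],
       [-0.99611521, -0.01956548, -0.08585852],
       [ 0.0856666 ,  0.01044641, -0.99626909]]), 't': array([ -31.45449597,  548.07954868, 1115.09761014])}
side {'fx': 449.81335871417906, 'fy': 449.81335871417906, 'cx': 315.05243043782593, 'cy': 233.59749703660313, 'R': array([[ 0.70528239, -0.7087353 , -0.01646271],
       [-0.40944884, -0.38827706, -0.8255862 ],
       [ 0.57872999,  0.58901205, -0.56403582]]), 't': array([-397.21524547,  304.65585049,  684.18135504])}
```

View pics/top0.png

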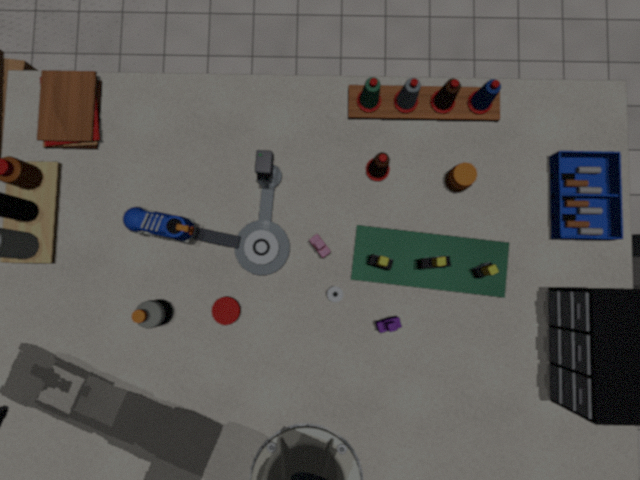

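View pics/side0.png

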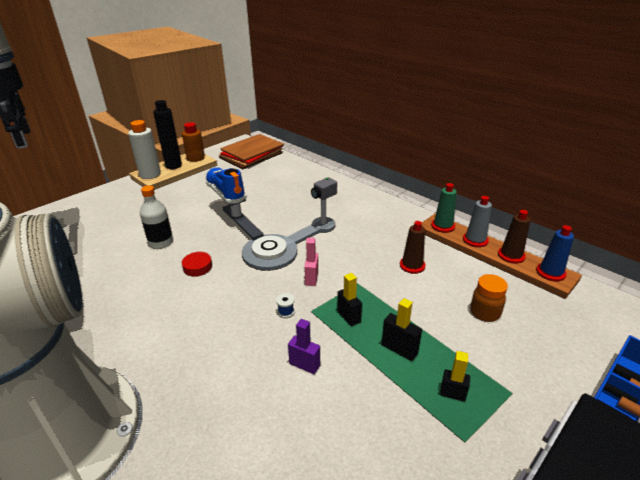

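The top view shows the three mirrors on the mat at about (380,262), (433,263) and (486,270). The ring is at (262,247), the camera at (265,165) and the shoe's heel at (188,229). The side view shows the same scene, with the mirrors at (350,300), (402,330) and (457,378). I'll enlarge these areas next.

Run:
```python
import cv2,numpy as np
t=np.load("top0.npz")['p'][:,:,::-1];s=np.load("side0.npz")['p'][:,:,::-1]
g=lambda im,x,y,w,h,k:cv2.convertScaleAbs(cv2.resize(im[y:y+h,x:x+w],None,fx=k,fy=k,interpolation=cv2.INTER_CUBIC),alpha=1.6)
a=g(t,355,235,160,60,5); b=g(s,320,260,160,150,4)
c=g(s,200,150,160,120,5)
b=cv2.resize(b,None,fx=.5,fy=.5) if 0 else b
cv2.imwrite("pics/a.png",a)
cv2.imwrite("pics/b.png",b)
cv2.imwrite("pics/c.png",c)
cv2.imwrite("pics/d.png",g(t,160,140,130,140,4))
```

```text
(no output)
```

View pics/a.png

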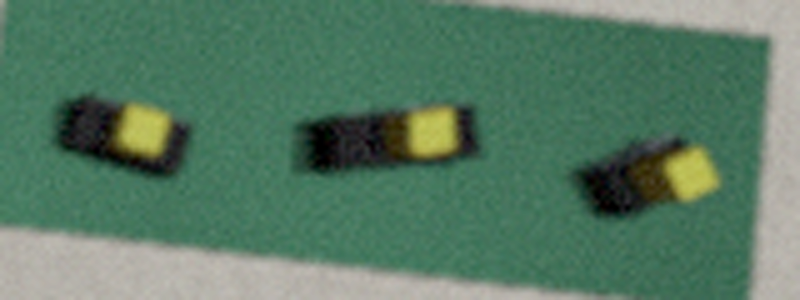

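View pics/b.png

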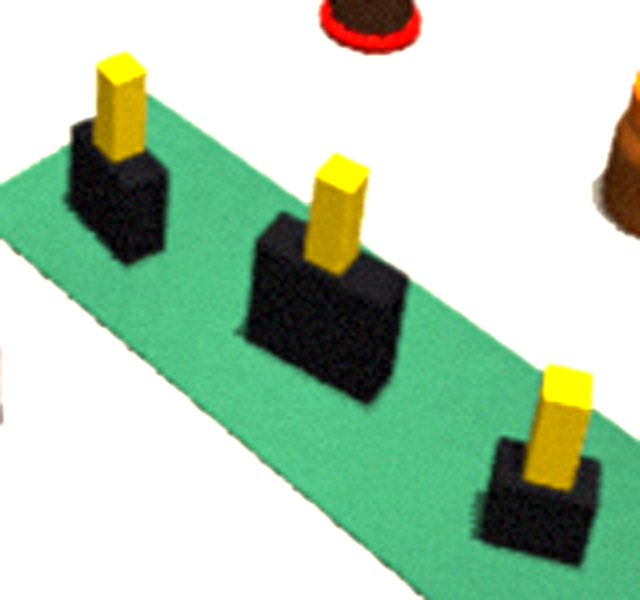

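View pics/c.png

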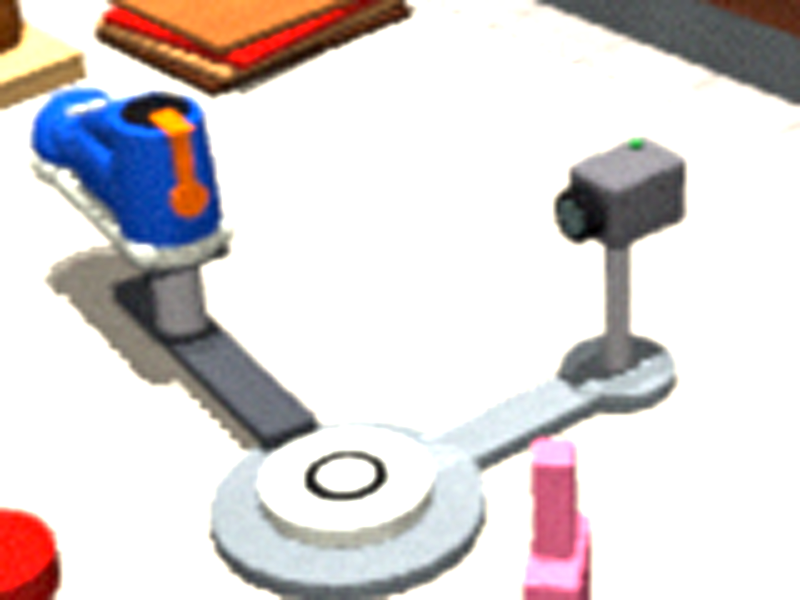

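View pics/d.png

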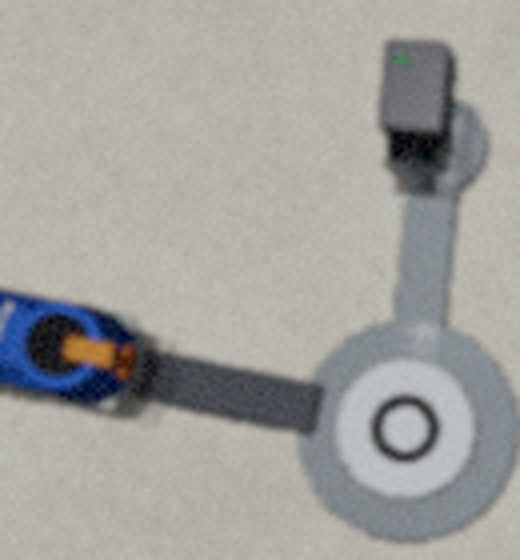

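The crops show the left mirror at crop (120,135), full-frame (380,262), as the likely middle size. The centre mirror is the largest and the right one the smallest. Every visible wide face is black, so the glass faces away from the side camera, roughly +x. In crop c the ring is at (345,475), the lens at (570,215) and the mark at (188,200).

```bash
cat > h.py <<'E'
import numpy as np,cv2
from rig import r,cams,job
P={n:cams.camera_params(n) for n in("top","side")}
def M(n):
    p=P[n];K=np.array([[p['fx'],0,p['cx']],[0,p['fy'],p['cy']],[0,0,1]])
    return K@np.c_[p['R'],p['t']]
def tri(a,b):
    X=cv2.triangulatePoints(M("top"),M("side"),np.array(a,float).reshape(2,1),np.array(b,float).reshape(2,1))[:,0];X=X[:3]/X[3]
    e=[np.linalg.norm((lambda q:q[:2]/q[2])(M(n)@np.r_[X,1])-u) for n,u in(("top",a),("side",b))]
    return X,np.round(e,2)
def onz(n,u,z):
    p=P[n];d=p['R'].T@np.array([(u[0]-p['cx'])/p['fx'],(u[1]-p['cy'])/p['fy'],1]);c=-p['R'].T@p['t']
    return c+d*(z-c[2])/d[2]
def cloud(n,d):
    p=P[n];v,u=np.mgrid[:480,:640]
    C=np.stack([(u-p['cx'])/p['fx']*d,(v-p['cy'])/p['fy']*d,d],-1)
    return (C-p['t'])@p['R']
def crop(x,y,ox,oy,k): return np.array([ox+(x+.5)/k-.5,oy+(y+.5)/k-.5])
E
cat > m.py <<'E'
from h import *
np.set_printoptions(precision=1,suppress=True)
A=lambda x,y:crop(x,y,355,235,5);B=lambda x,y:crop(x,y,320,260,4);C=lambda x,y:crop(x,y,200,150,5);D=lambda x,y:crop(x,y,160,140,4)
print("sidecam at",-P['side']['R'].T@P['side']['t'])
for nm,a,b in(("postL",A(144,131),B(121,68)),("postC",A(432,132),B(341,173)),("postR",A(692,174),B(567,383)),("ring",D(405,428),C(345,475)),("lens",D(414,187),C(570,214)),("mark",D(123,366),C(188,200))):
    print(nm,*tri(a,b))
t=np.load("top0.npz");s=np.load("side0.npz");ct=cloud("top",t['d']);cs=cloud("side",s['d'])
# yellow in top
h=cv2.cvtColor(t['p'],cv2.COLOR_RGB2HSV);y=cv2.inRange(h,(22,120,120),(38,255,255))
n,l,st,ce=cv2.connectedComponentsWithStats(y)
for i in range(1,n):
    if st[i,4]>20:
        z=np.median(ct[l==i][:,2]);c,wh,an=cv2.minAreaRect(np.array([onz("top",u[::-1],z)[:2] for u in np.argwhere(l==i)],np.float32)); print("yellow",ce[i],z,c,wh,an)
# block outlines, cloud of block tops (dark, z 38..72)
dark=(t['p'].max(2)<60)&(ct[...,2]>35)&(ct[...,2]<75)
for u0 in(380,433,486):
    m=dark.copy();m[:,:u0-27]=0;m[:,u0+27:]=0;m[:235]=0;m[295:]=0
    q=ct[m]; print("block",len(q),np.median(q[:,2]),cv2.minAreaRect(q[:,:2].astype(np.float32)))
# orange in side near mark
h=cv2.cvtColor(s['p'],cv2.COLOR_RGB2HSV);o=cv2.inRange(h,(5,150,120),(18,255,255))>0;o[:, :215]=0;o[:,250:]=0;o[:165]=0;o[200:]=0
q=cs[o];v=np.argwhere(o);print("orange",len(q));q2=q[(q[:,2]<114)];print(q2.mean(0),q[:,2].min(),q[:,2].max())
# camera body top
m=(np.abs(ct[...,2]-125)<8);m[:,:245]=0;m[:,285:]=0;m[:140]=0;m[180:]=0
q=ct[m];print("camtop",len(q),q.mean(0),cv2.minAreaRect(q[:,:2].astype(np.float32)))
E
python3 m.py
```

```text
sidecam at [   8.9 -566.2  630.9]
postL [ 498.4 -157.4  100.6] [0.2 0.2]
postC [ 499.7 -277.2  112.4] [0.3 0.4]
postR [ 485.  -393.9   90.3] [0.3 0.4]
ring [528.5 116.   21.4] [0.4 0.5]
lens [655.1 100.  114. ] [1.8 1.9]
mark [554.2 257.3 103.3] [0.1 0.1]
block 181 54.21974126131515 ((499.0496826171875, -155.9200897216797), (51.98124313354492, 24.73382568359375), 74.8561019897461)
block 222 66.09068690931177 ((499.6121826171875, -275.27227783203125), (24.258920669555664, 64.78240203857422), 4.533036708831787)
block 138 43.499196284829125 ((485.5054931640625, -391.2585754394531), (23.64487075805664, 41.1838493347168), 27.514448165893555)
orange 84
[551.6 251.8 106.5] 99.784770451667 145.8986542570552
camtop 438 [700.7 103.5 124.1] ((698.5241088867188, 104.15374755859375), (36.04074478149414, 63.6116828918457), 84.93112182617188)
```

The left mirror measures 52 mm wide, 54 mm to the block top and about 101 mm at the post top. That makes it the middle one, at about (499,-156) with yaw -0.26. The ring is at about (528.5,116) and the aim yaw is about 0.66. I'm moving above the mirror now.

>>> drive_tool([
  [-2.17, -2.47, 0, 0],
  [-2.17, -2.47, 0, 0],
  [-2.17, -2.47, 0, 0],
  [-2.17, -2.47, 0, 0],
  [-2.17, -2.47, 0, 0],
  [-2.17, -2.47, 0, 0],
  [-2.17, -2.47, 0, 0],
  [-2.17, -2.47, 0, 0],
  [-2.17, -2.47, 0, 0],
  [-2.17, -2.47, 0, 0],
  [-2.17, -2.47, 0, 0],
  [-2.17, -2.47, 0, 0],
], jaw=0)

```text
clock: 1.1
eef_pos: [360.3, 212.8, 248.2]
tcp_rot: [-3.141, -0.0, 2.778]
contact_force: [1.4, 0.3, 0.8]
opening: 1.003
```

>>> drive_tool([
  [-2.17, -2.47, 0.5, 0],
  [-2.17, -2.47, 0.5, 0],
  [-2.17, -2.47, 0.5, 0],
  [-2.17, -2.47, 0.5, 0],
  [-2.17, -2.47, 0.5, 0],
  [-2.17, -2.47, 0.5, 0],
  [-2.17, -2.47, 0.5, 0],
  [-2.17, -2.47, 0.5, 0],
  [-2.17, -2.47, 0.5, 0],
  [-2.17, -2.47, 0.5, 0],
  [-2.17, -2.47, 0.5, 0],
  [-2.17, -2.47, 0.5, 0],
])

```text
clock: 2.1
eef_pos: [498.2, -156.9, 187.8]
tcp_rot: [3.142, -0.0, 2.778]
contact_force: [0.6, 1.1, 1.0]
opening: 1.001
```

>>> drive_tool([
  [0, 0, 0, -0.1],
  [0, 0, 0, 0],
  [0, 0, 0, 0],
])

```text
clock: 2.35
eef_pos: [497.6, -155.2, 187.8]
tcp_rot: [3.141, -0.001, 2.875]
contact_force: [-0.0, 0.1, -0.0]
opening: 1.002
```

Run:
```python
from h import *
np.set_printoptions(precision=2,suppress=True)
D=lambda x,y:crop(x,y,160,140,4);C=lambda x,y:crop(x,y,200,150,5);B=lambda x,y:crop(x,y,320,260,4)
s=r.sense();print(s['clock'],s['eef_pos'],s['tcp_rot'],s['qpos'],s['contact_force'])
print("ring",onz("top",D(405,428),25),onz("side",C(345,475),25),"post",onz("side",B(121,68),105),onz("top",crop(144,131,355,235,5),105))
print("mark",onz("top",D(123,366),107),onz("side",C(188,200),107),"lens",onz("top",D(414,187),107),onz("side",C(570,214),107))
# hub centre from depth cloud in top
d=np.load("top0.npz")['d'];ct=cloud("top",d);m=(abs(ct[...,2]-24)<4);m[:,:240]=0;m[:,285:]=0;m[:228]=0;m[268:]=0
q=ct[m][:,:2].astype(np.float32);print(cv2.minEnclosingCircle(q),q.mean(0))
p,d=cams.grab_frame("side");cv2.imwrite("pics/s1.png",p[:,:,::-1])
```

```text
2.35 [ 497.63 -155.15  187.82] [ 3.14 -0.    2.87] [-0.31  0.26  1.91  0.    0.97 -1.61] [-0.02  0.14 -0.04]
ring [528.98 114.98  25.  ] [524.69 112.65  25.  ] post [ 493.91 -160.55  105.  ] [ 498.43 -157.16  105.  ]
mark [553.61 256.41 107.  ] [550.57 251.23 107.  ] lens [653.54 103.45 107.  ] [667.53 106.23 107.  ]
((528.69873046875, 116.15744018554688), 39.93062973022461) [528.54 116.08]
```

>>> drive_tool([
  [0, -0.2, 1.5, 0],
  [0, 0, 1.5, 0],
  [0, 0, 1.5, 0],
  [0, 0, 1.5, 0],
  [0, 0, 1.5, 0],
  [0, 0, 1.5, 0],
  [0, 0, 1.0, 0],
  [0, 0, 0.5, 0],
  [0, 0, 0, 0],
  [0, 0, 0, 0],
])

```text
clock: 3.23
eef_pos: [497.8, -156.9, 83.6]
tcp_rot: [-3.142, 0.0, 2.878]
contact_force: [0.0, -0.2, 0.6]
opening: 1.0
```

>>> drive_tool([
  [0, 0, 0, 0],
  [0, 0, 0, 0],
  [0, 0, 0, 0],
  [0, 0, 0, 0],
  [0, 0, 0, 0],
  [0, 0, 0, 0],
  [0, 0, 0, 0],
  [0, 0, 0, 0],
  [0, 0, 0, 0],
  [0, 0, 0, 0],
  [0, 0, 0, 0],
  [0, 0, 0, 0],
], jaw=1, force=50)

```text
clock: 4.23
eef_pos: [497.8, -157.2, 83.5]
tcp_rot: [-3.142, 0.0, 2.878]
contact_force: [-1.1, 1.1, 5.3]
opening: 0.2
```

>>> drive_tool([
  [0, 0, -0.3, 0],
  [0, 0, -0.8, 0],
  [0, 0, -1, 0],
  [0, 0, -1, 0],
  [0, 0, -1, 0],
  [0, 0, -1, 0],
  [0, 0, -1, 0],
  [0, 0, -1, 0],
  [0, 0, -1, 0],
  [0, 0, -0.5, 0],
  [0, 0, 0, 0],
  [0, 0, 0, 0],
])

```text
clock: 5.23
eef_pos: [497.7, -157.2, 169.5]
tcp_rot: [-3.142, 0.0, 2.878]
contact_force: [0.6, 0.8, -2.0]
opening: 0.2
```

Run:
```python
from h import *
np.set_printoptions(precision=2,suppress=True)
s=r.sense();print(s['clock'],s['eef_pos'],s['tcp_rot'],s['contact_force'],s['opening'])
ims=[]
for n in("top","side"):
    p,d=cams.grab_frame(n);np.savez(n+"1.npz",p=p,d=d)
    q=M(n)@np.r_[s['eef_pos']-[0,0,40],1];u,v=(q[:2]/q[2]).astype(int);print(n,u,v)
    w=p[max(v-50,0):v+50,u-50:u+50,::-1];ims.append(cv2.convertScaleAbs(cv2.resize(w,(400,400),interpolation=cv2.INTER_CUBIC),alpha=1.4))
cv2.imwrite("pics/g.png",np.hstack(ims))
```

```text
5.2333 [ 497.72 -157.15  169.51] [-3.14  0.    2.88] [ 0.56  0.75 -1.99] 0.19981138871845802
top 384 260
side 350 264
```

View pics/g.png

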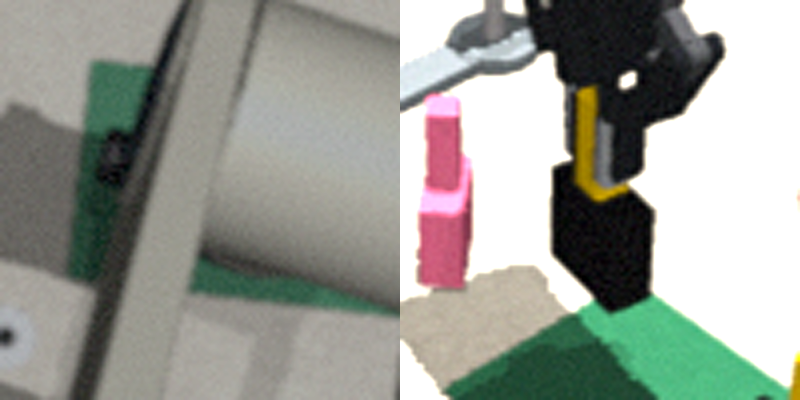

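The mirror is gripped upright. In the right crop the block spans (555–655,165–310) with the post between the pads. I'll raise it to clear the pink mirror, carry it over the ring, turn it, then lower it.

>>> drive_tool([
  [0, 0, -0.5, 0],
  [0, 0, -1, 0],
  [0, 0, -1, 0],
  [0, 0, -1, 0],
  [0, 0, -1, 0],
  [0, 0, -0.5, 0],
  [0, 0, 0, 0],
])

```text
clock: 5.92
eef_pos: [498.5, -157.4, 221.1]
tcp_rot: [-3.141, 0.003, 2.878]
contact_force: [0.3, -0.5, -1.4]
opening: 0.202
```

>>> drive_tool([
  [0.2, 1.09, 0, 0],
  [0.4, 2.18, 0, 0],
  [0.4, 2.18, 0, 0],
  [0.4, 2.18, 0, 0],
  [0.4, 2.18, 0, 0],
  [0.4, 2.18, 0, 0],
  [0.4, 2.18, 0, 0],
  [0.4, 2.18, 0, 0],
  [0.4, 2.18, 0, 0],
  [0.4, 2.18, 0, 0],
  [0.4, 2.18, 0, 0],
  [0.4, 2.18, 0, 0],
])

```text
clock: 6.92
eef_pos: [517.9, 98.6, 218.7]
tcp_rot: [-3.141, -0.001, 2.878]
contact_force: [0.1, -0.1, -1.2]
opening: 0.202
```

>>> drive_tool([
  [0.2, 1.09, 0, 0],
  [0, 0, 0, -0.05],
  [0, 0, 0, -0.1],
  [0, 0, 0, -0.1],
  [0, 0, 0, -0.1],
  [0, 0, 0, -0.1],
  [0, 0, 0, -0.1],
  [0, 0, 0, -0.1],
  [0, 0, 0, -0.1],
  [0, 0, 0, -0.1],
  [0, 0, 0, -0.072],
  [0, 0, 0, 0],
])

```text
clock: 7.92
eef_pos: [519.0, 107.9, 218.8]
tcp_rot: [3.141, -0.001, -2.48]
contact_force: [0.0, -0.0, -1.4]
opening: 0.201
```

>>> drive_tool([
  [0, 0, 0.5, 0],
  [0, 0, 1, 0],
  [0, 0, 1, 0],
  [0, 0, 1, 0],
  [0, 0, 1, 0],
  [0, 0, 1, 0],
  [0, 0, 0.3, 0],
  [0, 0, 0, 0],
  [0, 0, 0, 0],
  [0, 0, 0, 0],
])

```text
clock: 8.75
eef_pos: [519.9, 108.0, 161.7]
tcp_rot: [-3.141, 0.001, -2.483]
contact_force: [0.6, 0.3, -1.0]
opening: 0.204
```

Run:
```python
from h import *
np.set_printoptions(precision=3,suppress=True)
s=r.sense();print(s['clock'],s['eef_pos'],s['tcp_rot'],s['contact_force'],s['opening'])
for n in("top","side"):
    p,d=cams.grab_frame(n);np.savez(n+"2.npz",p=p,d=d)
    if n=="side":cv2.imwrite("pics/f.png",cv2.convertScaleAbs(cv2.resize(p[140:290,190:350,::-1],None,fx=4,fy=4,interpolation=cv2.INTER_CUBIC),alpha=1.3))
```

```text
8.75 [519.917 107.998 161.677] [-3.141  0.001 -2.483] [ 0.613  0.301 -1.043] 0.2036310562389828
```

View pics/f.png

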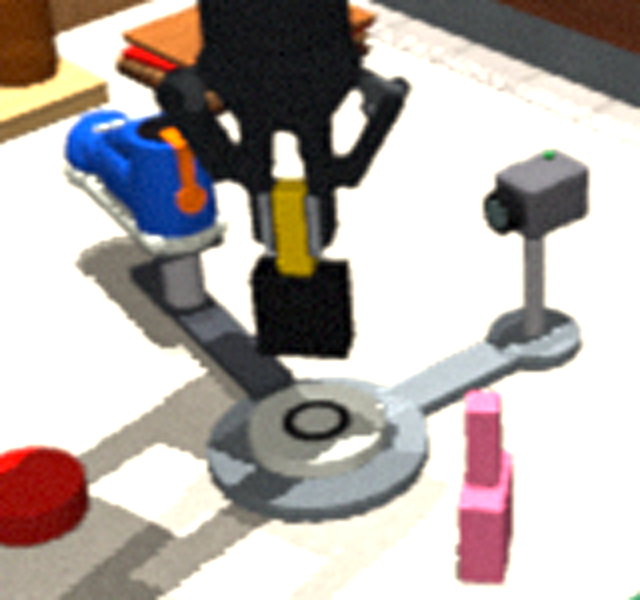

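The view shows the mirror hanging clear over the ring, its black back at (252–353,262–357) towards this camera. The ring is at (317,420), and the mark at (190,197) hasn't moved. Next I'm comparing projections to check the mirror against the ring in this same view.

Run:
```python
from h import *
np.set_printoptions(precision=2,suppress=True)
F=lambda x,y:crop(x,y,190,140,4)
pr=lambda n,X:(lambda q:q[:2]/q[2])(M(n)@np.r_[X,1])
a=0.661;ax=np.array([np.cos(a),np.sin(a),0]);ay=np.array([-np.sin(a),np.cos(a),0])
o=np.array([519.9,108.0,81.2])
print("ring resid",F(317,420)-pr("side",[528.7,115.5,25]))
for nm,u,X in(("botL",F(260,352),o-12*ax+26*ay),("botR",F(348,357),o-12*ax-26*ay),("postfoot",F(295,272),o-9*ax+[0,0,52])):print(nm,u-pr("side",X))
# depth cloud of the back face
s=np.load("side2.npz");c=cloud("side",s['d']);m=np.zeros((480,640),bool);x0,y0=F(268,290).astype(int);x1,y1=F(340,340).astype(int);m[y0:y1,x0:x1]=1
q=c[m&(s['d']>0)];w=np.linalg.svd(q-q.mean(0),full_matrices=False)[2][2];print("back plane",q.mean(0),w,np.arctan2(w[1],w[0]),"offset expected",(o-12*ax)@ax, q.mean(0)@ax)
# change of scene: top view mark/bystanders masks
t0=np.load("side0.npz")['p'].astype(int);t2=s['p'].astype(int)
for nm,b in(("shoe",(205,165,245,205)),("pink",(303,235,322,288)),("tin",(180,250,214,278)),("mirrC",(380,295,425,360)),("mirrR",(438,348,472,402)),("spool",(274,292,297,319))):
    print(nm,np.abs(t2-t0)[b[1]:b[3],b[0]:b[2]].mean())
```

```text
ring resid [-0.25  1.25]
botL [ 0.86 -0.61]
botR [-0.24 -0.63]
postfoot [-0.29 -0.34]
back plane [510.39  99.48 111.33] [0.78 0.62 0.02] 0.6704154131131873 offset expected 464.69990245040765 463.96315238451774
shoe 19.954166666666666
pink 11.382654750082754
tin 28.638655462184875
mirrC 7.7636467236467235
mirrR 6.983115468409586
spool 11.08749329039184
```

All residuals are within about 2 px. The back plane's yaw is 0.670 against an aim of 0.661. I'll shift 2 mm back to split the small disagreement between the cameras, then settle.

>>> drive_tool([
  [0.1, 0, 0, 0],
  [0.1, 0, 0, 0],
  [0, 0, 0, 0],
  [0, 0, 0, 0],
  [0, 0, 0, 0],
  [0, 0, 0, 0],
  [0, 0, 0, 0],
  [0, 0, 0, 0],
  [0, 0, 0, 0],
  [0, 0, 0, 0],
  [0, 0, 0, 0],
  [0, 0, 0, 0],
])

```text
clock: 9.85
eef_pos: [517.9, 106.7, 161.3]
tcp_rot: [3.142, -0.0, -2.483]
contact_force: [-0.3, 0.3, -1.7]
opening: 0.202
```

Run:
```python
from h import *
np.set_printoptions(precision=3,suppress=True)
s=r.sense();print(s['clock'],s['eef_pos'],s['tcp_rot'],s['qvel'],s['contact_force'],s['opening'])
print(job.sign_off())
```

```text
9.85 [517.937 106.688 161.26 ] [ 3.142 -0.    -2.483] [ 0.001 -0.002  0.     0.002  0.    -0.   ] [-0.305  0.291 -1.651] 0.2021204699225304
the job is handed in; nothing more can be done
None
```

I picked up the middle-sized mirror by its post and carried it above the pink look-alike to the station. I turned it to face halfway between the lens and the mark, and handed in at 9.85 s with it still held over the ring. The sign-off gives no verdict.

- **Right mirror:** it was the left of the three in the top view. It measured 52 mm wide, with the block top at about 54 mm and the post top at about 101 mm.
- **Final pose:** the tool stood at (517.9, 106.7, 161.3), which puts the glass centre at about (527.4, 114.1, 107). The joints were still and the tool was vertical.
- **Angle:** the depth image gave the mirror's yaw as 0.67 rad, against an estimated aim of 0.66.
- **Disagreement on the ring:** the top camera puts it near (528.7, 115.5) and the side camera about 5 mm nearer the robot. I placed the glass between the two, so it should be within about 4 mm of either, against the 12 mm allowed.
- **Shoe and bench:** the orange mark was at the same pixel within about 1 px after the lowering. I did not measure the bystanders. A picture-difference check on a few of them was inconclusive because the arm's shadow changed the lighting, but no unexpected contact force showed at the end of any move.
- **Glass side:** I never saw the glass directly. I inferred its side because the face towards the side camera was black.

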